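Open the bayonet filter housing and park its cover in the keyed nest

TASK

Open the blue coolant filter: turn its cover anticlockwise (seen from above) by the black bar, roughly a quarter turn, until you feel it come up against its stop, without forcing it, then lift it off. Lower it gently, upright, into the green nest with its yellow ear in the nest's yellow-cheeked notch, so that it sits fully home, and let go, leaving the other things on the bench where they are.

Things in the scene. Friction and masses are not known exactly. Their poses are not given: they have to be found in the camera images.
- housing: Blue round filter housing, fixed to the bench, 80 mm tall, outer diameter 100 mm, on a 104 mm square foot, pipe stubs at 40 mm height on its +-y sides reaching 72 mm out. Origin: on its axis at bench height, z up.
- housing_mouth (a point): On the housing's axis at rim height, 80 mm. In the mouth is a lock ring, clocked at random, unseen and not reported: its stop can only be felt. From the start the cover turns anticlockwise 50 to 120 degrees to the solid stop; there (not pressed hard on it), and up to 12 degrees short of it, the lugs can lift; elsewhere they are held. Clockwise a stop within 75 degrees does not release.
- cover: Loose bayonet cover, 0.25 to 0.5 kg. Origin: centre of its plate's underside (on the housing's rim, 80 mm up, at the start), z up. Aluminium plate, diameter 84 mm, 8 mm thick; yellow ear 20 mm wide along +x, to 58 mm from the axis. Below: spigot, diameter 50 mm, 20 mm deep, with two lugs along +-y, 18 mm wide, reaching 33 mm from the axis, 10 to 20 mm below the origin.
- cover_ear (a point): Middle of the outer end of the cover's yellow ear, at (58, 0, 4) mm in the cover's frame.
- cover_bar (a point): Centre of the cover's black grip bar, at (0, 0, 23) mm in the cover's frame: the bar is 60 mm long along the cover's x, 14 mm wide (y), and stands from 8 to 38 mm above the cover's origin. The cover turns with a drag under 0.1 N m and has about 2 mm of play sideways and up.
- nest: Green keyed nest, fixed, about 128 by 118 mm. Origin: on its round pocket's axis, at bench height, z up. The cover's plate rests on a ledge 30 mm high (bore of 74 mm for spigot and lugs) inside a wall with its top at 38 mm, inner diameter 89 mm, broken by one notch 25 mm wide towards +x, between yellow cheeks, for the ear. Home: cover origin 30 mm above the nest's, cover x along nest x.
- nest_notch (a point): Where the ear's end point lies when the cover is home: (58, 0, 34) mm in the nest's frame.
- flange0: Loose machined steel ring, diameter 56 mm, 14 mm high, between housing and nest; origin at the centre of its underside. Bystander.
- flange1: Second such ring, beyond the task's things. Bystander.
- flange2: Third such ring, beyond the task's things. Bystander.
- spare: Orange spare filter element standing upright, diameter 60 mm, 66 mm tall; origin at the centre of its underside. Bystander.
- jar: Blue capped jar, diameter 60 mm, 85 mm tall, left; origin at the centre of its underside. Bystander.
- wrench: Wrench lying on the bench, left. Bystander.
- driver: Screwdriver lying on the bench, far right. Bystander.

How it is judged:
By the outcome, as a careful person would: the job done as asked, in the order asked, and still so for the second after the job is handed in, with the robot touching nothing.
It also fails if it takes over 64 s, if anything falls off the work surface, if the arm or the gripper's body presses on something with over 40 N, if the wrist force passes 120 N, or if a joint passes its speed limit or range.

ROBOT

A 6-joint arm with a two-finger parallel gripper is mounted at the origin on the work surface. World frame = base frame: x ahead of the robot, y to its left, z up, the work surface at z = 0. Lengths are in mm, angles in rad, forces in N, time in s.
With the tool pointing down it reaches from about 425 to 950 mm from the base axis. Payload 14.7 kg.
Tool frame: the origin (TCP) lies at the very end of the fingers, on their centre line; the grasp point (between the pads) lies 19 mm behind it (r.tcp_to_grasp is the distance from the TCP to the grasp point, in mm); z points along the fingers, y is the line along which they close (so a half turn about z gives the same grasp; the last joint's range is limited). The gripper opens to 85 mm and grips with 20 to 120 N. Pads are 22 mm wide; open, the fingers measure 114 mm over their backs; the gripper's body (76 mm by 85 mm) begins 54 mm behind the grasp point. The pads swing forward as they close: fully open they stand 13 mm farther back than shut.
Start: joints at [-1.2, 0.48, 1.596, -0, 1.065, -0.047], TCP at [263.753, -594.076, 231.297] pointing down, gripper open.
Joint ranges: [-2.75, 2.75], [-0.82, 2.05], [0.23, 2.67], [-1.56, 4.7], [0.09, 2.69], [-2.92, 2.92]. Speed limits (rad/s): [1.89, 1.89, 2.39, 3.01, 3.01, 3.01].

INTERFACE

Orientations are given as a rotation vector (axis times angle).
In Python, from plant import r gives the robot as it stands.
- The arm moves only by the shell command python3 drive.py 'ROWS' [OPENING]. ROWS is rows parted by semicolons, their numbers by spaces, 1 to 10 of them, each of 6 numbers: dx, dy, dz in mm, then a rotation vector rx, ry, rz in rad; each row is the pose to reach, as a shift and turn from the pose commanded when the command began, along the tool's axes at that moment; what a row does not reach only later rows make up. A row lasts 1/12 s, in which the tool goes at most 41.7 mm and 0.125 rad, less where a joint would pass 70% of its speed; a pose out of reach is approached as far as the arm can. OPENING is the opening from 0.0 (shut) to 1.0 (fully open), set as the command begins (- or left out keeps the last). The fingers move at their own pace and stop on an object; the grip force is fixed at half the most. Time passes only in rows, so rows that do not move let the fingers close. It prints the time, the measured TCP pose, the force, the opening and the grip force at its end.
- r.get_state(): the state, without advancing time (a new reading comes with each control period).
- r.camera(name): name is "scene" or "top" or "wrist"; returns a dict with "pixels" (384x512x3 uint8, red, green, blue), "fov_y" (degrees; the focal length in pixels is half the picture's height over the tangent of half this angle, whatever the lens; pixels are square), "cx", "cy" (the principal point, pixels), "R" (3x3) and "t" (3): a world point X has camera coordinates R X + t; the wrist camera has in their place "T_tool_cam" (4x4, takes a point from camera to tool coordinates, whose origin is the TCP and whose axes are the flange's). Camera axes: x right, y down, z forward; pixel columns grow to the right and rows downward; lengths in mm; the calibration is good to about 2 mm. A picture is of the moment at which its call begins: read the wrist's pose just before it. There is no depth.
- r.hand_in(): hands the job in; it is judged then, once.
The state is a dict: "time": time; "qpos": joint angles; "joint_velocities": joint speeds; "joint_torque": joint torques, N m; "eef_pos": TCP position; "tool_rot": TCP orientation; "force": force on the tool from outside, world axes, zero at the start; "torque": the same for the moment, N m; "grip_width": opening from 0.0 (shut) to 1.0 (fully open); "gripper_force": force on a finger pad.
Only numpy, scipy, OpenCV 4.12 (cv2) and the standard library are available. Lean on these libraries where they do the work, as an engineer would, in place of code of your own. Each camera call takes 0.05 s, during which the arm holds its last target. There are 200 camera calls.

## Working session

There is one attempt and no reset: what is moved stays moved. The work goes in short steps, Python scripts to look and compute and a shell command to move; the robot and the scene stay as the last step left them, time stands still between calls to the robot, and variables do not carry over. Pictures are saved under pics/ and viewed, at most 10 in all, crops included, and the job is handed in when it is done.

```bash
ls; mkdir -p pics
python3 - <<'E'
from plant import r
import cv2,numpy as np
a=r.camera("scene");b=r.camera("top")
for n,c in(("scene",a),("top",b)):
    cv2.imwrite(f"pics/{n}0.png",c["pixels"][:,:,::-1]); print(n,c["fov_y"],c["cx"],c["cy"],np.round(c["R"],4).tolist(),np.round(c["t"],1))
    np.save(f"{n}0.npy",c["pixels"])
im=np.hstack([cv2.imread("pics/top0.png")]);print(r.get_state())
E
```

```text
drive.py
pics
plant.py
scene 44.0718617287124 256.9287741155488 194.16959237430135 [[-0.1659, 0.986, 0.0153], [0.7794, 0.1406, -0.6106], [-0.6042, -0.0894, -0.7918]] [  25.3 -405.4 1601.5]
top 44.91295492080546 253.96933039605887 185.45835360621646 [[-0.0226, -0.9996, -0.0158], [-0.9971, 0.0236, -0.072], [0.0723, 0.0141, -0.9973]] [  85.5  605.6 1229.6]
{'time': 0.1, 'qpos': array([-1.19959706e+00,  4.80794190e-01,  1.59678759e+00,  5.73776246e-06,
        1.06510329e+00, -4.65992033e-02]), 'joint_velocities': array([ 0.00122824, -0.00168088, -0.00179118, -0.00100337,  0.00085891,
        0.00086884]), 'joint_torque': array([ 1.33111198e-04, -9.52255297e+01, -4.31042826e+01, -2.37020113e-04,
        5.15974723e-03, -5.67411018e-05]), 'eef_pos': array([ 263.62816867, -593.74584146,  230.7289783 ]), 'tool_rot': array([-3.07223925e+00, -6.51285503e-01,  2.69406517e-04]), 'force': array([ 0.46196601, -0.58339213, -0.35285491]), 'torque': array([-0.00536929,  0.05253372, -0.05240126]), 'gripper_force': 0.0, 'grip_width': 1.0002159569593299}
```

View pics/top0.png

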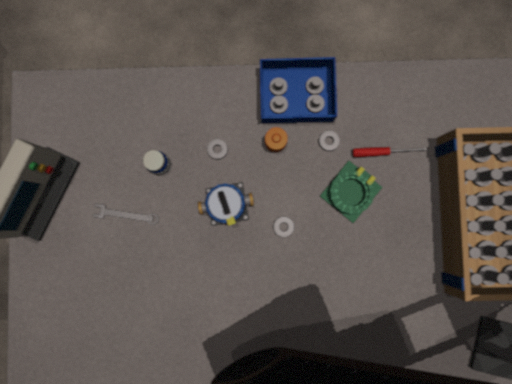

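View pics/scene0.png

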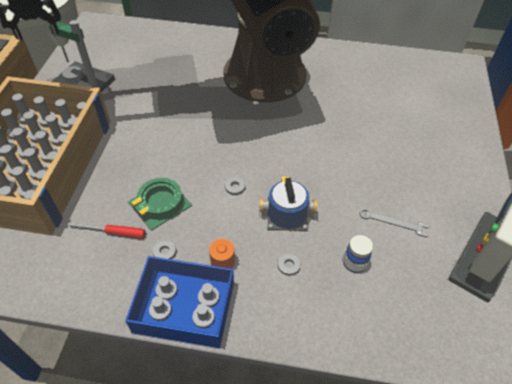

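The top view shows the cover at (225,203), with its ear at (231,221) and its bar running from (221,193) to (228,213). The nest is at (350,192) with yellow cheeks at (361,172) and (372,181), and flange0 is at (284,227). The scene view agrees: cover (289,195), nest (161,197). I'll do a coarse two-view measurement next.

```bash
cat > h.py <<'E'
import numpy as np,cv2
from scipy.spatial.transform import Rotation as Ro
def cam(r,name):
    s=r.get_state(); c=r.camera(name); p=c["pixels"]
    f=192/np.tan(np.radians(c["fov_y"]/2))
    if name=="wrist":
        T=np.array(c["T_tool_cam"]); Rt=Ro.from_rotvec(s["tool_rot"]).as_matrix()
        Rw=Rt@T[:3,:3]; o=Rt@T[:3,3]+s["eef_pos"]
    else:
        Rw=np.array(c["R"]).T; o=-Rw@np.array(c["t"])
    return dict(p=p,f=f,cx=c["cx"],cy=c["cy"],R=Rw,o=o,s=s)
def ray(c,uv):
    d=c["R"]@np.array([(uv[0]-c["cx"])/c["f"],(uv[1]-c["cy"])/c["f"],1.]); return d/np.linalg.norm(d)
def onz(c,uv,z):
    d=ray(c,uv); return c["o"]+d*(z-c["o"][2])/d[2]
def proj(c,X):
    q=c["R"].T@(np.array(X)-c["o"]); return np.array([c["f"]*q[0]/q[2]+c["cx"],c["f"]*q[1]/q[2]+c["cy"]])
def two(c1,u1,c2,u2):
    A=[];b=[]
    for c,u in((c1,u1),(c2,u2)):
        d=ray(c,u);P=np.eye(3)-np.outer(d,d);A.append(P);b.append(P@c["o"])
    x,res,_,_=np.linalg.lstsq(np.vstack(A),np.hstack(b),rcond=None); return x,np.sqrt(res)
def hsv(c): return cv2.cvtColor(c["p"],cv2.COLOR_RGB2HSV)
def blobs(mask,amin=8):
    n,l,st,ce=cv2.connectedComponentsWithStats(mask.astype(np.uint8))
    return [(int(st[i,4]),np.round(ce[i],1).tolist(),st[i,:4].tolist()) for i in np.argsort(-st[:,4]) if i and st[i,4]>=amin]
E
python3 - <<'E'
from plant import r
from h import *
t=cam(r,"top");s=cam(r,"scene")
for n,c in(("top",t),("scene",s)):
    H=hsv(c);h,S,V=[H[...,i].astype(int) for i in range(3)]
    print(n,"yel",blobs((h>22)&(h<33)&(S>130)&(V>120))[:6])
    print(n,"green",blobs((h>50)&(h<90)&(S>80),40)[:4])
    print(n,"white",blobs((S<60)&(V>170),20)[:6])
print(two(t,(224.5,202.5),s,(288.5,195)),two(t,(350,191),s,(161,197)))
for u in((231,221),(225,203),(350,191),(361,172),(372,181),(284,227)): print(u,onz(t,u,{203:85,221:84}.get(u[1],38)).round(1))
w=cam(r,"wrist");print(w["f"],w["cx"],w["cy"]); T=r.camera("wrist")["T_tool_cam"];print(np.round(T,3).tolist())
E
```

```text
top yel [(40, [230.6, 221.0], [227, 218, 8, 7]), (28, [370.9, 179.4], [368, 176, 7, 7]), (25, [360.3, 170.3], [358, 168, 6, 6])]
top green [(1790, [350.1, 192.0], [321, 162, 60, 59]), (56, [32.6, 165.4], [29, 162, 9, 8])]
top white []
scene yel [(32, [136.5, 200.5], [132, 198, 10, 7]), (31, [142.9, 210.5], [139, 207, 8, 7]), (15, [283.3, 178.7], [282, 177, 4, 5]), (11, [485.7, 238.5], [484, 236, 5, 5])]
scene green [(941, [159.9, 196.5], [135, 178, 47, 36]), (131, [63.4, 27.7], [56, 21, 17, 15]), (118, [153.9, 222.4], [145, 219, 21, 10]), (66, [126.5, 6.4], [123, 0, 8, 15])]
scene white [(63309, [340.3, 216.4], [71, 38, 441, 346]), (8357, [71.2, 276.0], [0, 228, 145, 104]), (3464, [165.2, 44.9], [92, 15, 145, 66]), (558, [288.7, 194.5], [272, 181, 35, 27]), (503, [135.3, 104.5], [116, 93, 37, 22]), (420, [94.3, 22.2], [71, 13, 47, 24])]
(array([561.10552783, 147.22778912,  82.72694326]), array([0.28017969])) (array([ 585.75292374, -183.29420838,   29.53418213]), array([1.86656028]))
(231, 221) [513.5 131.2  84. ]
(225, 203) [559.7 145.6  85. ]
(350, 191) [ 585.6 -183.    38. ]
(361, 172) [ 635.4 -214.    38. ]
(372, 181) [ 610.8 -242.1   38. ]
(284, 227) [494.4  -5.6  38. ]
323.9329969362842 254.24374895675953 187.96255592563696
[[-0.0, -0.965, -0.263, 67.175], [1.0, -0.0, -0.0, 0.358], [0.0, -0.263, 0.965, -142.517], [0.0, 0.0, 0.0, 1.0]]
```

```bash
python3 drive.py '20 -10 0 0 0 0;50 -27 0 0 0 0;85 -45 0 0 0 0;122 -65 0 0 0 0;158 -84 0 0 0 0;195 -104 0 0 0 0;230 -122 0 0 0 0;265 -140 0 0 0 0;300 -159 0 0 0 0;335 -178 0 0 0 0' 1.0; python3 drive.py '35 -18 0 0 0 0;70 -37 0 0 0 0;95 -50 0 0 0 0;115 -61 0 0 0 0;125 -66 0 0 0 0;125 -66 0 0 0 0;125 -66 0 0 0 0'
cat > look.py <<'E'
import sys,pickle
from plant import r
from h import *
n=sys.argv[1]; c=cam(r,"wrist"); cv2.imwrite(f"pics/{n}.png",c["p"][:,:,::-1]); pickle.dump(c,open(n+".pkl","wb"))
H=hsv(c);h,S,V=[H[...,i].astype(int) for i in range(3)]
print(c["s"]["eef_pos"].round(1),"o",c["o"].round(1))
print("yel",blobs((h>20)&(h<34)&(S>130)&(V>90),40)[:6]);print("green",blobs((h>45)&(h<90)&(S>80),200)[:4]);print("dark",blobs(V<45,200)[:6])
E
python3 look.py nest1
```

```text
time: 1.13
eef_pos: [498.6, -293.8, 231.4]
tool_rot: [3.073, 0.651, 0.0]
force: [0.9, -1.4, 0.0]
grip_width: 0.997
gripper_force: 0.0
time: 1.72
eef_pos: [585.0, -184.4, 231.1]
tool_rot: [3.073, 0.653, -0.001]
force: [0.4, -0.2, 0.1]
grip_width: 1.001
gripper_force: 0.0
[ 585.  -184.4  231.1] o [ 646.6 -157.4  373.6]
yel [(252, [299.5, 127.8], [288, 118, 23, 21]), (239, [313.0, 159.3], [299, 151, 26, 17])]
green [(10387, [259.5, 160.1], [189, 90, 140, 134])]
dark [(39157, [255.8, 336.4], [0, 239, 512, 145])]
```

View pics/nest1.png

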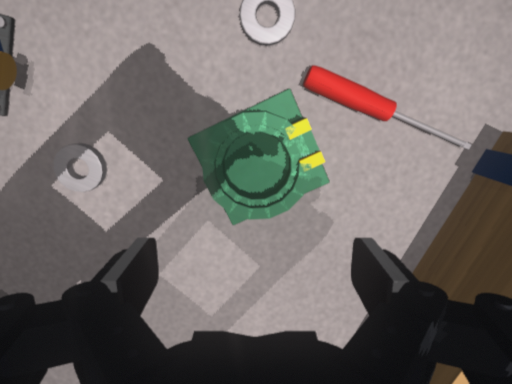

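The nest is at about (257,163), with yellow cheeks at (299,128) and (313,159). Next I'll take a second view on the way to the cover.

```bash
python3 drive.py '10 -20 0 0 0 0;22 -50 0 0 0 0;30 -72 0 0 0 0;33 -83 0 0 0 0;33 -83 0 0 0 0;33 -83 0 0 0 0'; python3 look.py nest2
python3 drive.py '20 -33 0 0 0 0;36 -66 0 0 0 0;52 -100 0 0 0 0;66 -133 0 0 0 0;74 -165 0 0 0 0;78 -195 0 0 0 0;80 -218 0 0 0 0;80 -229 0 0 0 0;80 -229 0 0 0 0;80 -229 0 0 0 0'; python3 look.py cov1
python3 - <<'E'
import pickle,cv2
from h import *
a,b=[pickle.load(open(f"{n}.pkl","rb")) for n in("nest1","nest2")]
M=np.array(cv2.imread("pics/nest2.png")); 
i1=cv2.resize(cv2.imread("pics/nest1.png")[80:240,180:340],None,fx=2.4,fy=2.4,interpolation=cv2.INTER_CUBIC)
i2=cv2.resize(cv2.imread("pics/cov1.png")[60:260,155:355],None,fx=1.92,fy=1.92,interpolation=cv2.INTER_CUBIC)
cv2.imwrite("pics/m1.png",np.hstack([i1,i2]))
E
```

```text
time: 2.27
eef_pos: [581.4, -96.0, 231.5]
tool_rot: [3.073, 0.652, 0.0]
force: [-0.4, -1.2, -0.1]
grip_width: 0.999
gripper_force: 0.0
[581.4 -96.  231.5] o [642.9 -69.  374. ]
yel [(278, [386.3, 189.5], [373, 181, 26, 18]), (253, [376.2, 159.0], [364, 150, 24, 20])]
green [(9433, [332.9, 190.0], [278, 120, 117, 128]), (478, [274.7, 168.6], [261, 150, 37, 43])]
dark [(39120, [255.5, 336.6], [0, 239, 512, 145])]
time: 3.15
eef_pos: [562.3, 145.6, 231.3]
tool_rot: [3.073, 0.652, 0.0]
force: [-0.6, -0.6, -1.2]
grip_width: 0.997
gripper_force: 0.0
[562.3 145.6 231.3] o [623.8 172.6 373.9]
yel [(298, [245.8, 226.7], [236, 218, 21, 18])]
green [(3602, [485.1, 259.3], [446, 214, 66, 91])]
dark [(39016, [255.2, 336.6], [0, 239, 512, 145]), (495, [250.0, 177.6], [242, 146, 19, 64])]
```

View pics/m1.png

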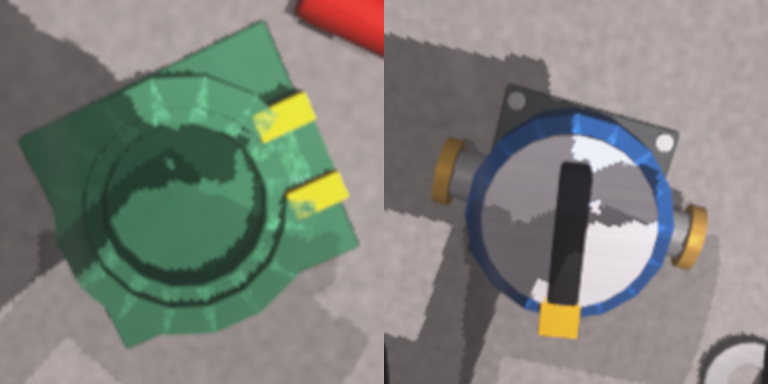

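The left crop shows the nest bore centre at image (257,165), with the wall arc and both cheeks clear. The right crop shows the plate circle at about (452-ish crop →) (250,170), with the bar vertical at (250,178) and the ear at (246,227). Now I'll fit them.

```bash
cat > fit.py <<'E'
import pickle
from h import *
from scipy.optimize import least_squares
def load(n): return pickle.load(open(n+".pkl","rb"))
def circ(c,ctr,z,R,band=4):
    e=cv2.Canny(cv2.cvtColor(c["p"],cv2.COLOR_RGB2GRAY),40,110); v,u=np.nonzero(e)
    P=np.array([onz(c,q,z)[:2] for q in zip(u,v)]); x=np.array(ctr,float)
    for b in(band,band,2,2):
        d=np.linalg.norm(P-x,axis=1); Q=P[abs(d-R)<b]
        if len(Q)<15: return None
        x=least_squares(lambda p:np.linalg.norm(Q-p,axis=1)-R,x,loss="soft_l1").x
    a=np.degrees(np.arctan2(*(Q-x).T[::-1])); return x.round(1),len(Q),len(np.unique(a//15))
E
python3 - <<'E'
from fit import *
a,b,c=load("nest1"),load("nest2"),load("cov1")
y1=two(a,(299.5,127.8),b,(376.2,159.0));y2=two(a,(313,159.3),b,(386.3,189.5));print("cheeks",y1,y2)
m=(y1[0]+y2[0])/2;d=(y2[0]-y1[0])[:2];print(m,np.linalg.norm(d),"notch dir",np.degrees(np.arctan2(*np.array([d[1],-d[0]])[::-1])),np.degrees(np.arctan2(-d[0],d[1])))
for n,q in(("1",a),("2",b)):
    for z,R in((38,44.5),(30,37)):
        for s in((585,-184),(588,-181),(583,-187)): print(n,z,R,circ(q,s,z,R))
for s in((561,146),(564,149)): print("plate",circ(c,s,88,42)," rim",circ(c,s,80,50))
H=hsv(c);h,S,V=[H[...,i].astype(int) for i in range(3)]
print("ear",onz(c,(245.8,226.7),88))
m=(V<60).astype(np.uint8);m[230:]=0;n,l,st,ce=cv2.connectedComponentsWithStats(m)
k=l[177,250];pts=np.argwhere(l==k)[:,::-1].astype(np.float32);R=cv2.minAreaRect(pts);B=cv2.boxPoints(R);print(R,st[k],[onz(c,p,118).round(1).tolist() for p in B])
E
```

```text
cheeks (array([ 639.84419095, -211.11770532,   36.562214  ]), array([0.09441942])) (array([ 615.3522931 , -239.388175  ,   33.01916062]), array([0.65897437]))
[ 627.59824203 -225.25294016   34.79068731] 37.40417779501255 notch dir 139.09623845829546 139.09623845829546
1 38 44.5 (array([ 584.7, -187.4]), 253, 19)
1 38 44.5 (array([ 586.7, -178.3]), 149, 15)
1 38 44.5 (array([ 584.5, -187.8]), 231, 19)
1 30 37 (array([ 584.1, -187.6]), 208, 21)
1 30 37 (array([ 588.2, -179.2]), 166, 19)
1 30 37 (array([ 584.1, -187.6]), 208, 21)
2 38 44.5 (array([ 584.1, -187.5]), 272, 24)
2 38 44.5 (array([ 586.3, -183. ]), 220, 23)
2 38 44.5 (array([ 584.4, -187.9]), 283, 24)
2 30 37 (array([ 584.3, -187.2]), 210, 24)
2 30 37 (array([ 587.6, -182.9]), 128, 16)
2 30 37 (array([ 584.3, -187.2]), 208, 24)
plate (array([561.4, 147.9]), 347, 24)  rim (array([561.4, 147.7]), 289, 20)
plate (array([561.4, 147.9]), 346, 24)  rim (array([561.5, 147.7]), 290, 20)
ear [514.64490164 132.90567327  88.        ]
((251.24752807617188, 181.02474975585938), (16.219106674194336, 72.43870544433594), 5.710593223571777) [ 241  145   22   73 1107] [[532.6, 145.6, 118.0], [590.4, 164.2, 118.0], [594.4, 152.1, 118.0], [536.8, 132.6, 118.0]]
```

The nest axis comes out at (584.3, −187.5) with the notch towards −41°. The cover axis is at (561.4, 147.8), with the ear at −162.3° and the bar at 17.8°. I'll turn 0.108 rad, descend part way and take the second view.

```bash
python3 drive.py '0 -1 15 0 0 0.03;0 -2 38 0 0 0.07;0 -2.4 60 0 0 0.108;0 -2.4 72 0 0 0.108;0 -2.4 75 0 0 0.108;0 -2.4 75 0 0 0.108;0 -2.4 75 0 0 0.108' 0.6; python3 look.py cov2
python3 - <<'E'
from fit import *
a,b=load("cov1"),load("cov2")
print("plate",circ(b,(561.4,147.8),88,42))
out=[]
for c in(a,b):
    u0,v0=proj(c,(561.4,147.8,118)).round().astype(int); V=hsv(c)[...,2]; m=(V<60).astype(np.uint8);m[232:]=0
    n,l,st,ce=cv2.connectedComponentsWithStats(m);k=l[v0,u0];pts=np.argwhere(l==k)[:,::-1]
    ks=pts[pts[:,1]<=pts[:,1].min()+1].mean(0)
    B=cv2.boxPoints(cv2.minAreaRect(pts.astype(np.float32)));print(u0,v0,st[k],ks,B.round(1).tolist());out.append(ks)
    print([onz(c,p,118).round(1).tolist() for p in B])
X=two(a,out[0],b,out[1]);print("bar far top edge",X)
i=cv2.imread("pics/cov2.png");cv2.imwrite("pics/cov2c.png",i[:,100:420])
E
```

```text
time: 3.78
eef_pos: [561.6, 147.9, 156.9]
tool_rot: [3.104, 0.483, 0.001]
force: [0.2, -0.6, 0.0]
grip_width: 0.597
gripper_force: 0.0
[561.6 147.9 156.9] o [625.7 168.1 299.4]
yel [(336, [255.3, 269.4], [242, 256, 25, 21])]
green []
dark [(41405, [253.5, 333.0], [0, 229, 512, 155]), (1175, [251.5, 221.9], [243, 183, 21, 78])]
plate (array([561.1, 148. ]), 444, 24)
251 185 [ 241  145   22   73 1107] [253.04761905 145.61904762] [[239.60000610351562, 216.3000030517578], [246.8000030517578, 144.1999969482422], [262.8999938964844, 145.8000030517578], [255.6999969482422, 217.89999389648438]]
[[532.6, 145.6, 118.0], [590.4, 164.2, 118.0], [594.4, 152.1, 118.0], [536.8, 132.6, 118.0]]
254 217 [ 242  161   23   71 1524] [253.5        161.52941176] [[242.0, 161.0], [264.0, 161.0], [264.0, 231.0], [242.0, 231.0]]
[[591.6, 164.6, 118.0], [595.4, 152.7, 118.0], [554.8, 139.4, 118.0], [550.8, 152.0, 118.0]]
bar far top edge (array([586.81269283, 156.83101572,  81.77048183]), array([0.75715249]))
```

View pics/cov2c.png

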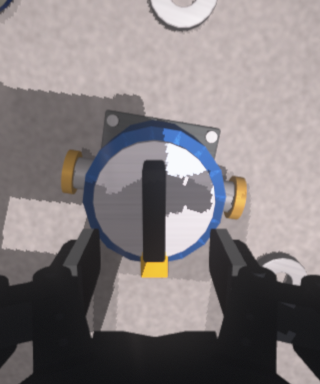

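The bar is vertical and centred between the fingers at crop (154,205), and both heights put the plate at (561.2, 148). I'll descend and grip.

```bash
python3 drive.py '0 0 15 0 0 0;0 0 35 0 0 0;0 0 52 0 0 0;0 0 62 0 0 0;0 0 65 0 0 0;0 0 65 0 0 0;0 0 65 0 0 0' 0.6;  python3 drive.py '0 0 0 0 0 0;0 0 0 0 0 0;0 0 0 0 0 0;0 0 0 0 0 0;0 0 0 0 0 0;0 0 0 0 0 0' 0.0; python3 -c "
from plant import r
s=r.get_state();print(s['force'],s['torque'],s['qpos'])"
```

```text
time: 4.42
eef_pos: [561.5, 148.9, 92.2]
tool_rot: [-3.104, -0.485, -0.002]
force: [0.0, 0.7, -0.4]
grip_width: 0.598
gripper_force: 0.0
time: 4.92
eef_pos: [561.3, 148.9, 92.2]
tool_rot: [-3.104, -0.485, -0.002]
force: [-1.0, -0.7, 9.0]
grip_width: 0.153
gripper_force: 59.2
[-1.00840844 -0.71570352  9.03234343] [-0.07500074  0.21404496  0.09407405] [ 2.07090426e-01  5.58230857e-01  1.87886987e+00 -1.93891881e-05
  7.03338319e-01  1.46794717e+00]
```

```bash
cat > chk.py <<'E'
import sys
from plant import r
from h import *
s=r.get_state(); R=Ro.from_rotvec(s["tool_rot"]).as_matrix(); tz=s["torque"][2]
print("yaw %.1f tz %.2f t %s F %s z %.1f g %.3f T %.2f"%(np.degrees(np.arctan2(R[1,0],R[0,0])),tz,s["torque"].round(2),s["force"].round(1),s["eef_pos"][2],s["grip_width"],s["time"]))
sys.exit(abs(tz)>float(sys.argv[1]) if len(sys.argv)>1 else 0)
E
python3 drive.py '0 0 -1 0 0 0;0 0 -1 0 0 0' >/dev/null; python3 chk.py; python3 drive.py '0 0 0 0 0 -0.03;0 0 0 0 0 -0.1;0 0 0 0 0 -0.17;0 0 0 0 0 -0.22' >/dev/null; python3 chk.py 0.5 &&  python3 drive.py '0 0 0 0 0 -0.07;0 0 0 0 0 -0.14;0 0 0 0 0 -0.21;0 0 0 0 0 -0.26' >/dev/null; python3 chk.py 0.5 && python3 drive.py '0 0 0 0 0 -0.06;0 0 0 0 0 -0.12;0 0 0 0 0 -0.18;0 0 0 0 0 -0.22' >/dev/null; python3 chk.py
```

```text
yaw 17.8 tz 0.07 t [ 0.03 -0.01  0.07] F [ 0.7  1.2 -5.1] z 92.5 g 0.151 T 5.08
yaw 30.6 tz -0.03 t [-0.11 -0.14 -0.03] F [-0.7 -0.4 -2.9] z 92.2 g 0.152 T 5.42
yaw 30.6 tz -0.03 t [-0.11 -0.14 -0.03] F [-0.7 -0.4 -2.9] z 92.2 g 0.152 T 5.42
yaw 30.6 tz -0.03 t [-0.11 -0.14 -0.03] F [-0.7 -0.4 -2.9] z 92.2 g 0.152 T 5.42False
False
```

```bash
sed -i 's/sys.exit(abs/sys.exit(int(abs/; s/>float(sys.argv\[1\])/>float(sys.argv[1]))/' chk.py; tail -1 chk.py; python3 chk.py 0.5 && python3 drive.py '0 0 0 0 0 -0.06;0 0 0 0 0 -0.13;0 0 0 0 0 -0.2;0 0 0 0 0 -0.25' >/dev/null && python3 chk.py 0.5 && python3 drive.py '0 0 0 0 0 -0.06;0 0 0 0 0 -0.12;0 0 0 0 0 -0.18;0 0 0 0 0 -0.22' >/dev/null && python3 chk.py 0.5
```

```text
sys.exit(int(abs(tz)>float(sys.argv[1])) if len(sys.argv)>1 else 0)
yaw 30.6 tz -0.03 t [-0.11 -0.14 -0.03] F [-0.7 -0.4 -2.9] z 92.2 g 0.152 T 5.42
yaw 44.9 tz -0.00 t [-0.06 -0.12 -0.  ] F [ 1.1 -0.7 -3.4] z 92.2 g 0.150 T 5.75
yaw 57.5 tz -0.02 t [-0.04 -0.08 -0.02] F [ 0.7 -0.2 -3.1] z 92.2 g 0.152 T 6.08
```

```bash
c(){ python3 chk.py 0.25; }; 
python3 drive.py '0 0 0 0 0 -0.04;0 0 0 0 0 -0.08;0 0 0 0 0 -0.1' >/dev/null && c && python3 drive.py '0 0 0 0 0 -0.02;0 0 0 0 0 -0.04' >/dev/null && c && python3 drive.py '0 0 0 0 0 -0.02;0 0 0 0 0 -0.04' >/dev/null && c && python3 drive.py '0 0 0 0 0 -0.02;0 0 0 0 0 -0.04' >/dev/null && c && python3 drive.py '0 0 0 0 0 -0.02;0 0 0 0 0 -0.04' >/dev/null && c && python3 drive.py '0 0 0 0 0 -0.02;0 0 0 0 0 -0.04' >/dev/null && c && python3 drive.py '0 0 0 0 0 -0.02;0 0 0 0 0 -0.04' >/dev/null && c && python3 drive.py '0 0 0 0 0 -0.02;0 0 0 0 0 -0.04' >/dev/null && c && python3 drive.py '0 0 0 0 0 -0.02;0 0 0 0 0 -0.04' >/dev/null && c
```

```text
yaw 63.1 tz 0.00 t [-0.01 -0.12  0.  ] F [ 1.2  0.5 -3.7] z 92.2 g 0.146 T 6.33
yaw 65.4 tz 0.04 t [-0.11 -0.11  0.04] F [ 0.6  0.8 -3.1] z 92.2 g 0.149 T 6.50
yaw 67.7 tz 0.05 t [ 0.02 -0.    0.05] F [ 0.1 -0.9 -4.3] z 92.2 g 0.154 T 6.67
yaw 70.0 tz -0.01 t [ 0.01 -0.05 -0.01] F [-0.3 -0.4 -4.5] z 92.3 g 0.148 T 6.83
yaw 72.3 tz -0.04 t [ 0.05 -0.02 -0.04] F [-0.5 -0.4 -5.1] z 92.3 g 0.152 T 7.00
yaw 74.6 tz 0.04 t [ 0.06 -0.03  0.04] F [-0.9 -0.4 -4.4] z 92.3 g 0.152 T 7.17
yaw 76.9 tz 0.00 t [ 0.02 -0.01  0.  ] F [-0.3 -0.6 -5. ] z 92.3 g 0.148 T 7.33
yaw 79.2 tz -0.01 t [-0.   -0.02 -0.01] F [ 0.7  0.1 -3.5] z 92.3 g 0.157 T 7.50
yaw 81.5 tz -0.01 t [ 0.04  0.04 -0.01] F [-0.2  0.3 -4.6] z 92.3 g 0.145 T 7.67
```

```bash
c(){ python3 chk.py 0.25; }; 
python3 drive.py '0 0 0 0 0 -0.02;0 0 0 0 0 -0.04' >/dev/null && c && python3 drive.py '0 0 0 0 0 -0.02;0 0 0 0 0 -0.04' >/dev/null && c && python3 drive.py '0 0 0 0 0 -0.02;0 0 0 0 0 -0.04' >/dev/null && c && python3 drive.py '0 0 0 0 0 -0.02;0 0 0 0 0 -0.04' >/dev/null && c && python3 drive.py '0 0 0 0 0 -0.02;0 0 0 0 0 -0.04' >/dev/null && c && python3 drive.py '0 0 0 0 0 -0.02;0 0 0 0 0 -0.04' >/dev/null && c && python3 drive.py '0 0 0 0 0 -0.02;0 0 0 0 0 -0.04' >/dev/null && c && python3 drive.py '0 0 0 0 0 -0.02;0 0 0 0 0 -0.04' >/dev/null && c && python3 drive.py '0 0 0 0 0 -0.02;0 0 0 0 0 -0.04' >/dev/null && c && python3 drive.py '0 0 0 0 0 -0.02;0 0 0 0 0 -0.04' >/dev/null && c && python3 drive.py '0 0 0 0 0 -0.02;0 0 0 0 0 -0.04' >/dev/null && c
```

```text
yaw 83.8 tz 0.03 t [ 0.03 -0.01  0.03] F [-0.5 -0.1 -5.1] z 92.3 g 0.154 T 7.83
yaw 86.0 tz 0.02 t [0.   0.01 0.02] F [ 0.2  0.3 -4.9] z 92.3 g 0.151 T 8.00
yaw 88.3 tz -0.03 t [ 0.05 -0.   -0.03] F [-0.3  0.3 -5. ] z 92.3 g 0.152 T 8.17
yaw 90.6 tz -0.00 t [-0.01 -0.06 -0.  ] F [ 0.3 -0.1 -4.8] z 92.3 g 0.154 T 8.33
yaw 92.9 tz 0.05 t [-0.04  0.01  0.05] F [-0.2  0.1 -4.6] z 92.3 g 0.153 T 8.50
yaw 95.2 tz 0.01 t [0.01 0.05 0.01] F [ 0.5 -0.4 -5. ] z 92.3 g 0.152 T 8.67
yaw 97.5 tz 0.00 t [-0.01 -0.03  0.  ] F [-0.1  0.3 -3.9] z 92.3 g 0.152 T 8.83
yaw 99.8 tz -0.22 t [ 0.78  0.42 -0.22] F [-2.8  4.9 -2.9] z 92.3 g 0.152 T 9.00
yaw 102.0 tz -1.09 t [ 0.69  0.48 -1.09] F [-2.2  4.2 -2.9] z 92.3 g 0.148 T 9.17
```

The stop is felt at a yaw of about 100°, roughly an 82° turn. I'll back off about 3.5° and lift gently.

```bash
python3 drive.py '0 0 0 0 0 0.03;0 0 0 0 0 0.06;0 0 0 0 0 0.06' >/dev/null; python3 chk.py; python3 drive.py '0 0 -1.5 0 0 0;0 0 -3 0 0 0;0 0 -4 0 0 0' >/dev/null; python3 chk.py
```

```text
yaw 98.5 tz -0.01 t [ 0.25  0.19 -0.01] F [-0.8  1.4 -4.2] z 92.3 g 0.150 T 9.42
yaw 98.6 tz -0.03 t [ 0.21 -0.   -0.03] F [ 0.3  1.  -5.4] z 96.5 g 0.152 T 9.67
```

```bash
python3 drive.py '0 0 -3 0 0 0;0 0 -7 0 0 0;0 0 -12 0 0 0' >/dev/null; python3 chk.py; python3 drive.py '0 0 -8 0 0 0;0 0 -18 0 0 0;0 0 -32 0 0 0;0 0 -50 0 0 0;0 0 -68 0 0 0;0 0 -80 0 0 0;0 0 -84 0 0 0;0 0 -84 0 0 0'; python3 chk.py; python3 look.py lift
python3 - <<'E'
from plant import r
from h import *
a=r.camera("scene")["pixels"];w=cv2.imread("pics/lift.png")
cv2.imwrite("pics/m2.png",np.hstack([w[:,90:430],cv2.resize(a[60:260,180:360,::-1],(345,384))]))
E
```

```text
yaw 98.6 tz 0.01 t [-0.01 -0.01  0.01] F [-0.3 -0.4 -4. ] z 108.6 g 0.152 T 9.92
time: 10.58
eef_pos: [561.6, 148.9, 194.0]
tool_rot: [2.049, 2.379, 0.003]
force: [0.7, 0.2, -4.3]
grip_width: 0.15
gripper_force: 58.8
yaw 98.5 tz 0.01 t [-0.01 -0.07  0.01] F [ 0.7  0.2 -4.3] z 194.0 g 0.150 T 10.58
[561.6 148.9 194. ] o [551.8 214.8 336.5]
yel [(49, [271.2, 323.8], [270, 313, 3, 21]), (43, [237.6, 323.7], [237, 313, 3, 21])]
green []
dark [(45880, [259.8, 327.6], [0, 186, 512, 198])]
```

View pics/m2.png

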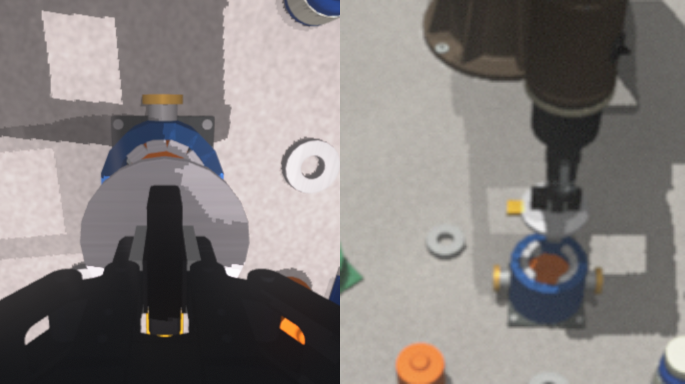

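The cover is clear of the housing (seen on the right with the open mouth). It hangs upright in the grip with its ear towards tool −x, at about (254,324). I'll measure its centre in the hand, then work out the transfer.

```bash
cat > plan.py <<'E'
import sys
from fit import *
from plant import r
c=load(sys.argv[1]); s=c["s"]; R=Ro.from_rotvec(s["tool_rot"]).as_matrix(); p=s["eef_pos"]
H=cv2.cvtColor(c["p"],cv2.COLOR_RGB2GRAY)
for zz in(4,5,6): 
    q=circ(c,p[:2],p[2]-zz,42,5); print(zz,q, "in tool",(R.T[:2,:2]@(q[0]-p[:2])).round(2) if q else "")
E
python3 plan.py lift
python3 - <<'E'
from plant import r
from h import *
s=r.get_state();R=Ro.from_rotvec(s["tool_rot"]).as_matrix()
print(R.T@(np.array([584.3,-187.5,s["eef_pos"][2]])-s["eef_pos"]))
E
```

```text
4 (array([562.2, 147.9]), 534, 19) in tool [-1.1   0.42]
5 (array([562.2, 147.8]), 530, 19) in tool [-1.2   0.41]
6 (array([562.3, 147.7]), 529, 19) in tool [-1.32  0.49]
[-3.36003960e+02 -2.65045149e+01  1.15121750e-02]
```

```bash
python3 drive.py '-12 -1 0 0 0 -0.03;-38 -3 0 0 0 -0.1;-72 -6 0 0 0 -0.19;-110 -9 0 0 0 -0.28;-150 -12 0 0 0 -0.37;-190 -16 0 0 0 -0.46;-230 -19 0 0 0 -0.55;-268 -22 0 0 0 -0.63;-300 -25 0 0 0 -0.69;-320 -26 0 0 0 -0.707' >/dev/null; python3 drive.py '0 0 0 0 0 0;0 0 0 0 0 0;0 0 0 0 0 0'; python3 chk.py;  cat > go.py <<'E'
import sys
from plant import r
from h import *
x,y,yaw=map(float,sys.argv[1:4]); s=r.get_state();R=Ro.from_rotvec(s["tool_rot"]).as_matrix();p=s["eef_pos"]
print("d",(R.T@(np.array([x,y,p[2]])-p)).round(2),"rz",round(-np.radians(yaw)+np.arctan2(R[1,0],R[0,0]),4),"tilt",np.degrees(np.arccos(-R[2,2])).round(2))
E
python3 go.py 583.3 -186.9 139
```

```text
time: 11.77
eef_pos: [582.0, -171.1, 191.4]
tool_rot: [-1.1, -2.941, -0.0]
force: [-0.2, 0.8, -5.1]
grip_width: 0.148
gripper_force: 59.0
yaw 139.0 tz -0.07 t [-0.01  0.02 -0.07] F [-0.2  0.8 -5.1] z 191.4 g 0.148 T 11.77
d [-1.134e+01 -1.112e+01 -1.000e-02] rz 0.0 tilt 0.1
```

```bash
python3 drive.py '-6 -6 8 0 0 0;-11.3 -11.1 22 0 0 0;-11.3 -11.1 45 0 0 0;-11.3 -11.1 68 0 0 0;-11.3 -11.1 86 0 0 0;-11.3 -11.1 94 0 0 0;-11.3 -11.1 96 0 0 0;-11.3 -11.1 96 0 0 0;-11.3 -11.1 96 0 0 0' >/dev/null; python3 chk.py; python3 go.py 583.3 -186.9 139; python3 look.py pre; python3 plan.py pre
python3 - <<'E'
from plant import r
from h import *
a=r.camera("scene")["pixels"];b=r.camera("top")["pixels"];w=cv2.imread("pics/pre.png")
cv2.imwrite("pics/m3.png",np.hstack([w[:,80:420],cv2.resize(a[150:250,110:220,::-1],(423,384),interpolation=cv2.INTER_CUBIC)]))
E
```

```text
yaw 139.1 tz -0.02 t [ 0.03  0.   -0.02] F [-0.1  0.5 -4.6] z 97.1 g 0.153 T 12.52
d [ 1.23 -0.55 -0.  ] rz 0.0012 tilt 0.07
[ 584.6 -187.3   97.1] o [ 534.4 -143.6  239.6]
yel [(72, [270.9, 322.7], [269, 310, 4, 25]), (70, [237.3, 322.5], [236, 310, 5, 25])]
green [(10026, [252.5, 143.5], [165, 109, 176, 116])]
dark [(41993, [265.7, 330.0], [0, 186, 512, 198])]
4 (array([ 585.4, -187.8]), 492, 18) in tool [-0.95  0.14]
5 (array([ 585.6, -187.8]), 483, 19) in tool [-1.1   0.28]
6 (array([ 585.7, -188. ]), 478, 19) in tool [-1.31  0.19]
```

View pics/m3.png

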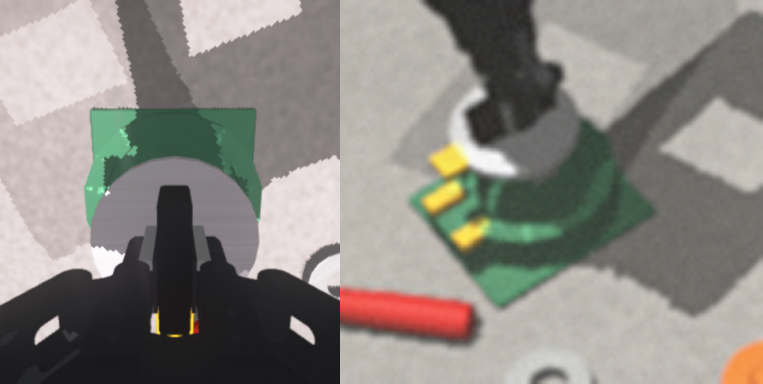

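The wrist view shows the nest base edge level at row 109, so the yaw is aligned, with its middle at column 253 and the bar at 255. The scene view shows the ear above the notch cheeks. I'll apply the (1.2, −0.6) correction and lower.

```bash
python3 drive.py '1.2 -0.6 4 0 0 0;1.2 -0.6 12 0 0 0;1.2 -0.6 20 0 0 0;1.2 -0.6 26 0 0 0;1.2 -0.6 30 0 0 0;1.2 -0.6 30 0 0 0;1.2 -0.6 30 0 0 0' >/dev/null; python3 chk.py; python3 go.py 583.3 -186.9 139; python3 drive.py '0 0 3 0 0 0;0 0 6 0 0 0;0 0 9 0 0 0;0 0 11 0 0 0;0 0 11 0 0 0'>/dev/null; python3 chk.py; python3 go.py 583.3 -186.9 139
```

```text
yaw 139.0 tz 0.01 t [-0.02  0.03  0.01] F [-0.5  0.1 -4.8] z 65.8 g 0.150 T 13.25
d [-0.64  0.58 -0.  ] rz 0.0007 tilt 0.05
yaw 139.0 tz 0.02 t [ 0.03 -0.    0.02] F [-0.4 -0.3 -3.9] z 54.8 g 0.151 T 13.67
d [-0.72  0.6  -0.  ] rz 0.0008 tilt 0.04
```

```bash
cat > z.py <<'E'
import sys
from plant import r
s=r.get_state();print("z %.2f F %s t %s"%(s["eef_pos"][2],s["force"].round(1),s["torque"].round(2)));sys.exit(int(s["force"][2]>float(sys.argv[1]) or abs(s["force"][:2]).max()>5))
E
c(){ python3 z.py 1; }
python3 drive.py '-0.7 0.6 1 0 0 0;-0.7 0.6 2 0 0 0;-0.7 0.6 2.5 0 0 0' >/dev/null && c && python3 drive.py '0 0 0.7 0 0 0;0 0 1.4 0 0 0' >/dev/null && c && python3 drive.py '0 0 0.7 0 0 0;0 0 1.4 0 0 0' >/dev/null && c && python3 drive.py '0 0 0.7 0 0 0;0 0 1.4 0 0 0' >/dev/null && c && python3 drive.py '0 0 0.7 0 0 0;0 0 1.4 0 0 0' >/dev/null && c && python3 drive.py '0 0 0.7 0 0 0;0 0 1.4 0 0 0' >/dev/null && c && python3 drive.py '0 0 0.7 0 0 0;0 0 1.4 0 0 0' >/dev/null && c && python3 drive.py '0 0 0.5 0 0 0;0 0 1 0 0 0' >/dev/null && c &&  python3 drive.py '0 0 0.5 0 0 0;0 0 1 0 0 0' >/dev/null && c
```

```text
z 52.76 F [-0.7  0.  -5.1] t [-0.03  0.03 -0.02]
z 51.41 F [-0.   0.6 -4.7] t [0.05 0.02 0.07]
z 49.98 F [ 0.1  0.  -3.5] t [ 0.01  0.03 -0.02]
z 48.53 F [-1.2 -0.4 -4.4] t [0.01 0.01 0.01]
z 47.13 F [-0.1 -0.6 -4.1] t [-0.05  0.01 -0.01]
z 45.71 F [ 0.8 -0.  -4.2] t [ 0.02 -0.    0.02]
z 44.32 F [ 0.3  0.5 -4.2] t [ 0.06 -0.01 -0.04]
z 43.34 F [-0.2 -0.3 -4.4] t [-0.01  0.05 -0.01]
z 42.35 F [-0.   0.1 -4. ] t [ 0.04 -0.    0.01]
```

It's inside the wall with no contact yet, about 0–1 mm above home. I'll continue.

```bash
c(){ python3 z.py 1; }
python3 drive.py '0 0 0.5 0 0 0' >/dev/null && c && python3 drive.py '0 0 0.5 0 0 0' >/dev/null && c && python3 drive.py '0 0 0.5 0 0 0' >/dev/null && c && python3 drive.py '0 0 0.5 0 0 0' >/dev/null && c && python3 drive.py '0 0 0.5 0 0 0' >/dev/null && c && python3 drive.py '0 0 0.5 0 0 0' >/dev/null && c; python3 go.py 583.3 -186.9 139
```

```text
z 42.16 F [-3.6  0.9 11.6] t [ 0.25  0.69 -0.02]
d [ 0.31 -0.1  -0.  ] rz 0.0007 tilt 0.01
```

```bash
python3 drive.py '0 0 -0.4 0 0 0;0 0 -0.4 0 0 0' >/dev/null; python3 z.py 1; python3 drive.py '0 0 -0.4 0 0 0;0 0 -0.4 0 0 0;0 0 -0.4 0 0 0;0 0 -0.4 0 0 0;0 0 -0.4 0 0 0' 0.45; python3 drive.py '0 0 -4 0 0 0;0 0 -12 0 0 0;0 0 -28 0 0 0;0 0 -50 0 0 0;0 0 -80 0 0 0;0 0 -110 0 0 0;0 0 -135 0 0 0;0 0 -150 0 0 0;0 0 -155 0 0 0;0 0 -155 0 0 0'; python3 drive.py '25 0 0 0 0 0;50 0 0 0 0 0;60 0 0 0 0 0;60 0 0 0 0 0;60 0 0 0 0 0;60 0 0 0 0 0' >/dev/null; python3 look.py done
python3 - <<'E'
from plant import r
from h import *
a=r.camera("scene")["pixels"];w=cv2.imread("pics/done.png")
cv2.imwrite("pics/m4.png",np.hstack([w[:,80:420],cv2.resize(a[150:250,110:220,::-1],(423,384),interpolation=cv2.INTER_CUBIC)]))
E
```

```text
z 42.38 F [ 0.2  0.  -4.2] t [ 0.02  0.03 -0.01]
time: 15.92
eef_pos: [583.7, -187.0, 42.8]
tool_rot: [1.099, 2.943, -0.0]
force: [-0.0, -0.5, -0.0]
grip_width: 0.447
gripper_force: 0.0
time: 16.75
eef_pos: [584.3, -187.2, 199.5]
tool_rot: [1.098, 2.94, 0.0]
force: [0.8, -0.4, -0.6]
grip_width: 0.453
gripper_force: 0.0
[ 538.9 -148.1  197.3] o [ 488.8 -104.4  339.8]
yel [(253, [236.3, 278.7], [230, 269, 13, 21]), (234, [271.3, 279.4], [266, 268, 12, 22]), (219, [254.0, 275.5], [245, 266, 19, 16])]
green [(1792, [265.2, 192.9], [214, 173, 97, 54]), (910, [209.5, 190.8], [197, 165, 44, 62]), (501, [297.3, 175.8], [278, 165, 31, 33]), (302, [286.6, 263.9], [270, 247, 26, 28])]
dark [(41658, [255.6, 334.7], [0, 244, 512, 140])]
```

View pics/m4.png

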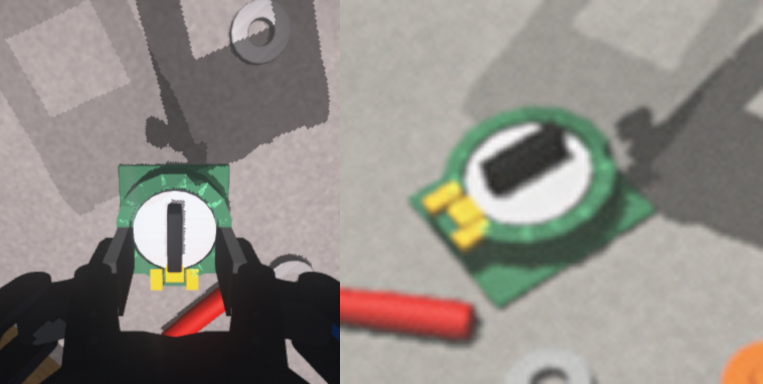

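The cover sits level in the nest, with its ear at (254,275) between the cheeks at (236,279) and (271,279). The gripper is clear, so I'm handing in.

```bash
python3 -c "
from plant import r
print(r.hand_in())"
```

```text
the job is handed in; nothing more can be done
None
```

I turned the cover about 82° to its stop, backed it off slightly, lifted it off, lowered it into the nest with the ear in the notch, and let go. The last pictures show it level and home; I handed the job in at about 17 s of the 64 s limit, and no verdict was reported.

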